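# Start up and self-test the ambulance ventilator

## Robot

A 7-joint arm with a two-finger parallel gripper is mounted at the origin on the work surface. World frame = base frame: x ahead of the robot, y to its left, z up, the work surface at z = 0. Lengths are in m, angles in rad, forces in N, time in s.
With the tool pointing down it reaches from about 0.4 to 0.85 m from the base axis. Payload 4.5 kg.
Tool frame: the origin (TCP) lies at the very end of the fingers, on their centre line; the grasp point (between the pads) lies 19 mm behind it; z points along the fingers, y is the line along which they close (so a half turn about z gives the same grasp; the last joint's range is limited). The gripper opens to 88 mm and grips with 3 to 60 N. Pads are 18 mm wide; open, the fingers measure 123 mm over their backs; the gripper's body (75 mm by 187 mm) begins 45 mm behind the grasp point.
Start: joints at [-1.182, 0.689, -0.195, 1.565, 0.157, 0.902, -0.215], TCP at [0.217, 0.586, 0.239] pointing down, gripper open.
Joint ranges: [-3.01, 3.01], [-0.46, 2.08], [-1.47, 1.51], [0.13, 2.56], [-1, 4.14], [0.04, 2.09], [-2.66, 2.66]. Speed limits (rad/s): [2.57, 2.57, 3.14, 3.14, 3.14, 3.14, 3.14].

## Interface

Orientations are given as a unit quaternion [x, y, z, w].
In Python, from plant import r gives the robot as it stands. The module is installed in compiled form; this text tells all that it offers.
- The arm moves only by the tool step_arm, never from a script. Its argument "increments" is a list of rows, each a list of 2 entries, a list of its own where there are three numbers: the shift along the world's x, y, z in cm, then the turn, a rotation vector about the world's x, y, z in degrees. A call has exactly 10 rows; each row shifts and turns the commanded pose from where the row before left it; what a row does not reach is not made up. A row lasts 1/10 s, in which the tool goes at most 50 mm and 8.59 degrees, less where a joint would pass 70% of its speed; a pose out of reach is approached as far as the arm can. A call is refused whole if a number of a shift passes 5 or a number of a turn 8.59, either way. A call with a gripper value outside its range is refused whole. "fingers" is the opening, from 0 (shut) to 1 (fully open), set as the call begins (left out, the last holds). The fingers move at their own pace and stop on an object; "grip_force" is the grip in N (left out, the last holds). Time passes only in rows, so rows that do not move let the fingers close, or fill a call up. It gives the time, the measured TCP pose, the force, the opening and the grip force at its end, in the units of the state.
- r.get_state(): the state, without advancing time (a new reading comes with each control period).
- r.snapshot(name): name is "side" or "top" or "wrist"; returns (picture, depth): 384x512x3 uint8, red, green, blue; 384x512 float32, m along the optical axis (not along the pixel's ray), 0 where there is no reading.
- r.calibration(name): a dict with "fov_y" (degrees; the focal length in pixels is half the picture's height over the tangent of half this angle, whatever the lens; pixels are square), "cx", "cy" (the principal point, pixels), "k1" (the pictures are not rectified: a ray, as slopes to the right and down, at radius r is drawn at 1 + k1 r^2 times it, then the intrinsics apply), "R" (3x3) and "t" (3): a world point X has camera coordinates R X + t. Camera axes: x right, y down, z forward; pixel columns grow to the right and rows downward; lengths in m; the calibration is good to about 2 mm. A picture is of the moment at which its call begins: read the wrist's pose just before it. calibration takes no time and is no camera call; for the wrist camera it gives the pose at the moment of the call.
- r.finish_job(): hands the job in; it is judged then, once.
The state is a dict: "clock": time; "q": joint angles; "qd": joint speeds; "joint_torque": joint torques, N m; "tool_pos": TCP position; "eef_rot": TCP orientation; "contact_force": force on the tool from outside, world axes, zero at the start; "moment": the same for the moment, N m; "opening": opening from 0.0 (shut) to 1.0 (fully open); "finger_force": force on a finger pad.
Only numpy, scipy, OpenCV 4.12 (cv2) and the standard library are available. Lean on these libraries where they do the work, as an engineer would, in place of code of your own. Each camera call takes 0.05 s, during which the arm holds its last target. There are 200 camera calls.

## Task

Start up the transport ventilator on the ambulance counter with the closed fingertips: first switch it on by pressing the raised end of the large rocker fully down, then press the square key fully in so that it stays in, and then press the long bar key fully down, hold it there for two full seconds for the self-test, and let it come up again. Press the keys only in this order, never press the round mushroom-headed stop button, and leave the bandage roll, jar, tape and dressing pack where they stand.

Things in the scene. Friction and masses are not known exactly. Their poses are not given: they have to be found in the camera images.
- console: fixed grey ventilator, 270 x 440 mm. Four grey modules (130 x 92 mm, flat tops 58 mm high) stand on it in a row along its y, centres 98 mm apart, in varying order; a low hood (70 mm high) on the far side. All heights are above the work surface. Origin on the work surface under the middle of the row; x points across the row, away from the robot at yaw 0 (yaw within 0.3 rad), z up.
- rocker_press (a point): spot to press on the rocker, a white paddle 66 mm long (ventilator's x), 40 mm wide, pivoted at its module's centre 60 mm high. At the start its robot-side end (-x) is raised. The point is on that half's upper face, 22 mm from the pivot, 77 mm high; it moves with the paddle, 10 mm down when fully over (that end then still 8 mm above the module). Takes about 4 N; no spring, stays where left.
- rocker (a joint): tip angle of the rocker, rad: near 0 off (robot-side end raised), 0.40 fully on (robot-side end down).
- square_key_top (a point): centre of the upper face of the square key, white, 36 x 36 mm. In the middle of its own module. It stands 14 mm proud of its module (72 mm high) and goes straight down 7 mm with about 4 N; it latches: it stays where it is pushed.
- square_key (a joint): how far the square key is pressed in, m: near 0 out, 0.007 fully in.
- bar_key_top (a point): centre of the upper face of the long bar key, white, 84 mm long (ventilator's x), 24 mm wide (its y). In the middle of its own module. It stands 14 mm proud of its module (72 mm high) and goes straight down 7 mm against a spring (1.5 N at the top, 5 N fully down); it comes up by itself when let go.
- bar_key (a joint): how far the bar key is pressed down, m: 0 up, 0.007 fully down.
- stop_button_top (a point): centre of the top of the stop button, a white round mushroom head 44 mm in diameter on a short stem; not to be pressed. In the middle of its own module. Its top stands 31 mm above its module (89 mm high), higher than all the other keys.
- stop_button (a joint): how far the stop button is pressed, m: 0 up, 0.006 fully down.
- bandage: bystander: a loose upright white bandage roll, 48 mm in diameter, 60 mm high, beside the ventilator. Origin at the centre of its underside.
- pills: bystander: a loose amber jar with white cap, 44 mm in diameter, 75 mm high, beside the ventilator. Origin at the centre of its underside.
- tape: bystander: a loose ring of grey tape lying flat, 64 mm in diameter, 25 mm high, between the ventilator and the robot. Origin at the centre of its underside.
- dressing_pack: bystander: a loose flat white pack, 60 x 100 x 20 mm, between the ventilator and the robot. Origin at the centre of its underside.

How it is judged:
On the way, in this order (a step that is already met when the one before it is completed fails the run):
1. the rocker is pressed over to on (value of joint rocker above 0.33 rad), for 0.1 s.
2. the square key is pressed fully in (value of joint rocker above 0.33 rad and value of joint square_key above 0.005 m), for 0.1 s.
3. the bar key is held fully down for two seconds (at least 1.8 s without a break), rocker on and square key in (all of step 2 and value of joint bar_key above 0.005 m), for 1.8 s.
At the end, for the whole second after the job is handed in: The rocker is fully on (over 0.33 of 0.40 rad), the square key is in (over 5 of 7 mm), the bar key, once held, is up again (under 1.5 mm), the stop button is up, and the four bystanders are within 25 mm of where they stood (all of step 2 and value of joint each of bar_key, stop_button below 0.0015 m and distance of each of bandage, pills, tape, dressing_pack from where it was at the start of the episode below 0.025 m); the robot touches nothing.
It fails at once if the square key is pressed (over 4 mm) while the rocker is not yet on (value of joint square_key above 0.004 m and value of joint rocker below 0.3 rad).
It fails at once if the bar key is pressed (over 3 mm) while the rocker is not on or the square key not in (value of joint bar_key above 0.003 m and (value of joint rocker below 0.3 rad or value of joint square_key below 0.0045 m)).
It fails at once if the round stop button is pressed (over 2.5 mm) (value of joint stop_button above 0.0025 m).
It fails at once if a bystander is pushed, lifted or carried (moved over 25 mm) (distance of any of bandage, pills, tape, dressing_pack from where it was at the start of the episode above 0.025 m).
It also fails if it takes over 45 s, if anything falls off the work surface, if the arm or the gripper's body presses on something with over 40 N, if the wrist force passes 120 N, or if a joint passes its speed limit or range.

## Working session

There is one attempt and no reset: what is moved stays moved. The work goes in short steps, Python scripts to look and compute and a tool call to move; the robot and the scene stay as the last step left them, time stands still between calls to the robot, and variables do not carry over. Pictures are saved under pics/ and viewed, at most 10 in all, crops included, and the job is handed in when it is done.

Besides the shell and the picture viewer there is one more tool, called as a command line: name --argument value ..., lists and objects as JSON in quotes. step_arm: Moves the arm, as the interface text tells. Its arguments: {"type":"object","properties":{"increments":{"type":"array","items":{"type":"array"}},"fingers":{"type":"number"},"grip_force":{"type":"number"}},"required":["increments"]}

```bash
mkdir -p pics
cat > h.py <<'E'
import numpy as np,cv2
from plant import r
def snap(n,f):
    c=r.calibration(n); p,d=r.snapshot(n)
    cv2.imwrite('pics/'+f+'.png',p[:,:,::-1]); np.savez('pics/'+f+'.npz',d=d,p=p,**{k:np.array(v) for k,v in c.items()})
def cloud(f):
    z=np.load('pics/'+f+'.npz'); d=z['d']; H,W=d.shape
    F=H/2/np.tan(np.radians(float(z['fov_y']))/2)
    K=np.array([[F,0,float(z['cx'])],[0,F,float(z['cy'])],[0,0,1]])
    v,u=np.mgrid[0:H,0:W]
    uv=np.stack([u,v],-1).reshape(-1,1,2).astype(float)
    s=cv2.undistortPoints(uv,K,np.array([float(z['k1']),0,0,0])).reshape(H,W,2)
    C=np.dstack([s*d[...,None],d])
    X=(C-z['t'])@z['R']
    X[d==0]=np.nan
    return X,z['p']
E
python3 - <<'E'
from h import *
snap('top','top1'); snap('side','side1')
s=r.get_state(); print(s['clock'],s['tool_pos'],s['eef_rot'],s['contact_force'])
X,p=cloud('top1'); print(np.nanmin(X.reshape(-1,3),0),np.nanmax(X.reshape(-1,3),0))
E
```

```text
0.1 [0.21696386 0.58553019 0.2379823 ] [ 1.76431854e-01  9.84312505e-01 -8.25949851e-04 -1.05019461e-04] [0.73781976 0.03043038 0.04527467]
[ 0.04204702 -1.09223394 -0.76659342] [1.35694686 1.03460032 0.0925855 ]
```

View pics/top1.png

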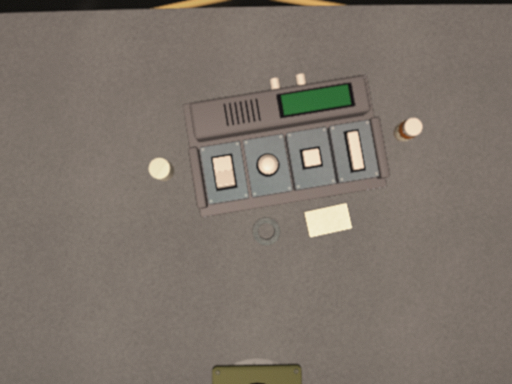

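The top view shows the row left to right: rocker (224,172), stop button (268,164), square key (312,158), bar (355,151). The bandage is at (160,169), the jar at (411,128), the tape at (265,230) and the pack at (328,220).

Run:
```python
from h import *
X,p=cloud('top1')
for n,(u,v) in dict(rock=(224,172),rock_lo=(226,182),rock_hi=(221,162),stop=(268,164),sq=(312,158),bar=(355,151),band=(160,169),jar=(412,127),tape=(256,230),pack=(328,220),mod=(275,188)).items():
    print(n,np.round(np.nanmedian(X[v-1:v+2,u-1:u+2].reshape(-1,3),0),4))
# key tops: bright pixels per region
g=p.min(2).astype(float)
for n,(u,v) in dict(rock=(224,172),stop=(268,164),sq=(312,158),bar=(355,151)).items():
    m=np.zeros(g.shape,np.uint8); m[v-26:v+27,u-18:u+19]=(g[v-26:v+27,u-18:u+19]>110)
    k,l,st,ce=cv2.connectedComponentsWithStats(m); L=l[v,u]; q=X[l==L]; 
    print(n,L,st[L],np.round(np.nanmean(q,0),4),np.round(cv2.minAreaRect((q[:,:2][~np.isnan(q[:,0])]*1000).astype(np.float32)),1) if 0 else cv2.minAreaRect((q[:,:2][~np.isnan(q[:,0])]*1000).astype(np.float32)))
```

```text
rock [0.542  0.0634 0.072 ]
rock_lo [0.5195 0.059  0.078 ]
rock_hi [0.5644 0.07   0.0691]
stop [ 0.5559 -0.0324  0.0895]
sq [ 0.5694 -0.1298  0.0719]
bar [ 0.5832 -0.225   0.0719]
band [0.5525 0.2057 0.0601]
jar [ 0.6338 -0.352   0.0744]
tape [ 0.4123 -0.0048  0.0251]
pack [ 0.432  -0.1706  0.0207]
mod [ 0.5057 -0.0483  0.059 ]
rock 2 [213 156  22  32 548] [0.5437 0.0648 0.0718] ((544.1875610351562, 64.96235656738281), (66.24946594238281, 40.0113410949707), 8.675009727478027)
stop 2 [258 155  20  19 294] [ 0.5561 -0.0318  0.0846] ((556.3060302734375, -32.16230010986328), (41.1391716003418, 39.16360855102539), 74.74105072021484)
sq 2 [303 149  18  18 271] [ 0.5712 -0.1288  0.0708] ((571.7681274414062, -129.90945434570312), (35.77695846557617, 38.40028762817383), 7.971425533294678)
bar 2 [347 131  17  39 433] [ 0.5853 -0.2254  0.0712] ((585.9386596679688, -225.79794311523438), (84.20130157470703, 27.75342559814453), 11.711278915405273)
```

View pics/side1.png

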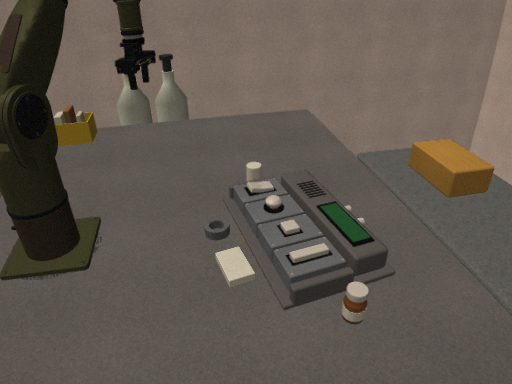

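step_arm --increments '[[[1.5, -2.6, 0], [0, 0, 2.85]], [[1.5, -2.6, 0], [0, 0, 2.85]], [[1.5, -2.6, 0], [0, 0, 2.85]], [[1.5, -2.6, 0], [0, 0, 2.85]], [[1.5, -2.6, 0], [0, 0, 2.85]], [[1.5, -2.6, 0], [0, 0, 2.85]], [[1.5, -2.6, 0], [0, 0, 2.85]], [[1.5, -2.6, 0], [0, 0, 2.85]], [[1.5, -2.6, 0], [0, 0, 2.85]], [[1.5, -2.6, 0], [0, 0, 2.85]]]' --fingers 0 --grip_force 20

```text
clock: 1.1
tool_pos: [0.3675, 0.3248, 0.2385]
eef_rot: [-0.072, 0.997, -0.0, -0.0]
contact_force: [0.6, -0.4, 0.6]
opening: 0.118
finger_force: 0.0
```

step_arm --increments '[[[1.5, -2.6, 0], [0, 0, 0]], [[1.5, -2.6, 0], [0, 0, 0]], [[1.5, -2.6, 0], [0, 0, 0]], [[1.5, -2.6, 0], [0, 0, 0]], [[1.5, -2.6, 0], [0, 0, 0]], [[1.5, -2.6, 0], [0, 0, 0]], [[1.5, -2.6, -1], [0, 0, 0]], [[1.5, -2.6, -2], [0, 0, 0]], [[1.5, -2.6, -2], [0, 0, 0]], [[1.5, -2.6, -2], [0, 0, 0]]]'

```text
clock: 2.1
tool_pos: [0.5175, 0.0649, 0.1679]
eef_rot: [-0.071, 0.997, 0.0, -0.0]
contact_force: [0.0, 0.1, 0.3]
opening: 0.006
finger_force: 0.0
```

step_arm --increments '[[[0.2, -0.4, -1], [0, 0, 0]], [[0, 0, -1], [0, 0, 0]], [[0, 0, -1], [0, 0, 0]], [[0, 0, -1], [0, 0, 0]], [[0, 0, -1], [0, 0, 0]], [[0, 0, -1], [0, 0, 0]], [[0, 0, -1], [0, 0, 0]], [[0, 0, -0.7], [0, 0, 0]], [[0, 0, 0], [0, 0, 0]], [[0, 0, 0], [0, 0, 0]]]'

```text
clock: 3.1
tool_pos: [0.5191, 0.0621, 0.0917]
eef_rot: [-0.071, 0.997, 0.0, -0.0]
contact_force: [0.7, 0.6, 0.0]
opening: 0.005
finger_force: 0.0
```

Run:
```python
from h import *
snap('side','s2'); snap('wrist','w2')
p=cv2.imread('pics/s2.png')[130:290,160:400]; q=cv2.imread('pics/w2.png')
p=cv2.resize(p,(576,384),interpolation=cv2.INTER_CUBIC)[:, :288+100]
cv2.imwrite('pics/c2.png',np.hstack([p,cv2.resize(q,(400,384))]))
```

```text
(no output)
```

View pics/c2.png

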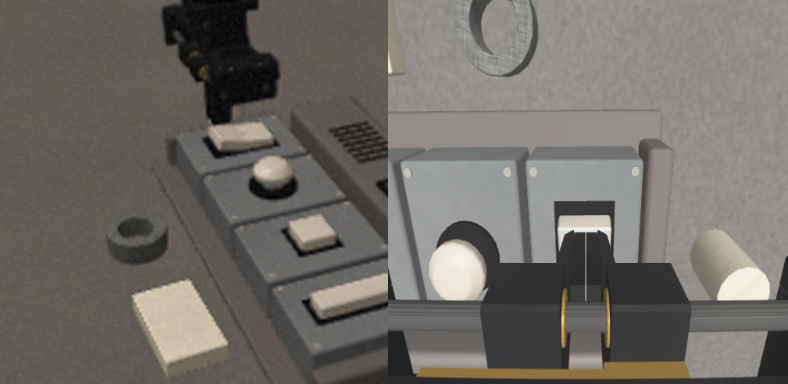

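The wrist view shows the shut fingertips (col ~585) centred over the near half of the rocker; the stop button (458,270) is well to the side. Pressing now.

step_arm --increments '[[[0, 0, -0.5], [0, 0, 0]], [[0, 0, -0.5], [0, 0, 0]], [[0, 0, -0.2], [0, 0, 0]], [[0, 0, -0.2], [0, 0, 0]], [[0, 0, -0.2], [0, 0, 0]], [[0, 0, -0.2], [0, 0, 0]], [[0, 0, -0.2], [0, 0, 0]], [[0, 0, -0.2], [0, 0, 0]], [[0, 0, -0.1], [0, 0, 0]], [[0, 0, 0], [0, 0, 0]]]'

```text
clock: 4.2
tool_pos: [0.5179, 0.0618, 0.0688]
eef_rot: [-0.071, 0.997, -0.0, -0.001]
contact_force: [-4.6, -1.2, 7.4]
opening: 0.005
finger_force: 3.9
```

step_arm --increments '[[[0, 0, -0.1], [0, 0, 0]], [[0, 0, -0.1], [0, 0, 0]], [[0, 0, -0.1], [0, 0, 0]], [[0, 0, 0], [0, 0, 0]], [[0, 0, 0], [0, 0, 0]], [[0, 0, 0], [0, 0, 0]], [[0, 0, 0], [0, 0, 0]], [[0, 0, 0], [0, 0, 0]], [[0, 0, 0], [0, 0, 0]], [[0, 0, 0], [0, 0, 0]]]'

```text
clock: 5.2
tool_pos: [0.518, 0.0618, 0.0683]
eef_rot: [-0.071, 0.997, -0.001, -0.0]
contact_force: [-9.8, -1.6, 32.8]
opening: 0.004
finger_force: 16.8
```

Force rose sharply with no further travel, so the rocker is on its stop. Lift and move towards the square key, well above the stop button.

step_arm --increments '[[[0, 0, 1], [0, 0, 0]], [[0, 0, 2], [0, 0, 0]], [[0, 0, 2], [0, 0, 0]], [[0, 0, 1.5], [0, 0, 0]], [[0, 0, 0], [0, 0, 0]], [[0.5, -2, 0], [0, 0, 0]], [[1, -4, 0], [0, 0, 0]], [[1.2, -4.5, 0], [0, 0, 0]], [[1.2, -4.5, 0], [0, 0, 0]], [[1.2, -4.1, 0], [0, 0, 0]]]'

```text
clock: 6.2
tool_pos: [0.5705, -0.1315, 0.1296]
eef_rot: [-0.071, 0.997, -0.0, -0.0]
contact_force: [1.0, 0.2, 0.1]
opening: -0.001
finger_force: 0.0
```

Run:
```python
from h import *
snap('top','t3'); snap('side','s3'); print(r.get_state()['tool_pos'])
X,p=cloud('t3')
for u,v in [(226,182),(221,162)]: print(np.round(np.nanmedian(X[v-1:v+2,u-1:u+2].reshape(-1,3),0),4))
a=cv2.resize(cv2.imread('pics/t3.png')[110:220,180:400],(440,220)); b=cv2.resize(cv2.imread('pics/s3.png')[130:290,160:400],(440,293))
cv2.imwrite('pics/c3.png',np.vstack([a,b]))
```

```text
[ 0.57083988 -0.13819668  0.12914103]
[0.5204 0.0597 0.0683]
[0.5636 0.0694 0.0768]
```

View pics/c3.png

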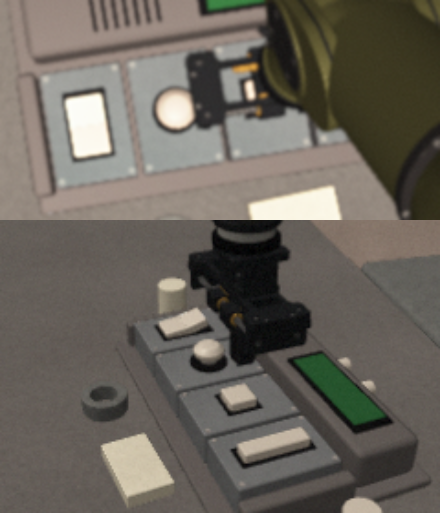

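Near half of the rocker reads 68 mm and the far half 77 mm, so it is fully on. The gripper hangs above the square key, clear of the stop button.

step_arm --increments '[[[0, 0, 0], [0, 0, 0]], [[0, 0, 0], [0, 0, 0]], [[0, 0, 0], [0, 0, 0]], [[0, 0, -1], [0, 0, 0]], [[0, 0, -1], [0, 0, 0]], [[0, 0, -1], [0, 0, 0]], [[0, 0, -1], [0, 0, 0]], [[0, 0, 0], [0, 0, 0]], [[0, 0, 0], [0, 0, 0]], [[0, 0, 0], [0, 0, 0]]]'

```text
clock: 7.3
tool_pos: [0.5704, -0.1289, 0.091]
eef_rot: [-0.071, 0.997, 0.0, 0.0]
contact_force: [-0.5, -0.2, -0.2]
opening: 0.002
finger_force: 0.0
```

step_arm --increments '[[[0, 0, -0.7], [0, 0, 0]], [[0, 0, -0.7], [0, 0, 0]], [[0, 0, -0.2], [0, 0, 0]], [[0, 0, -0.2], [0, 0, 0]], [[0, 0, -0.2], [0, 0, 0]], [[0, 0, -0.2], [0, 0, 0]], [[0, 0, -0.2], [0, 0, 0]], [[0, 0, -0.2], [0, 0, 0]], [[0, 0, -0.1], [0, 0, 0]], [[0, 0, 0], [0, 0, 0]]]'

```text
clock: 8.3
tool_pos: [0.57, -0.1289, 0.0652]
eef_rot: [-0.071, 0.997, -0.0, 0.0]
contact_force: [-5.5, 1.0, 15.2]
opening: 0.006
finger_force: 8.1
```

step_arm --increments '[[[0, 0, -0.1], [0, 0, 0]], [[0, 0, -0.1], [0, 0, 0]], [[0, 0, 0], [0, 0, 0]], [[0, 0, 0], [0, 0, 0]], [[0, 0, 0], [0, 0, 0]], [[0, 0, 0], [0, 0, 0]], [[0, 0, 0], [0, 0, 0]], [[0, 0, 0], [0, 0, 0]], [[0, 0, 0], [0, 0, 0]], [[0, 0, 0], [0, 0, 0]]]'

```text
clock: 9.3
tool_pos: [0.57, -0.1289, 0.065]
eef_rot: [-0.071, 0.997, -0.001, 0.0]
contact_force: [-8.6, 1.3, 30.6]
opening: 0.003
finger_force: 15.3
```

Square key is bottomed at 65 mm. On to the bar.

step_arm --increments '[[[0, 0, 1], [0, 0, 0]], [[0, 0, 2], [0, 0, 0]], [[0, 0, 2], [0, 0, 0]], [[0, 0, 0], [0, 0, 0]], [[0.3, -2, 0], [0, 0, 0]], [[0.4, -2.5, 0], [0, 0, 0]], [[0.4, -2.6, 0], [0, 0, 0]], [[0.4, -2.6, 0], [0, 0, 0]], [[0, 0, 0], [0, 0, 0]], [[0, 0, 0], [0, 0, 0]]]'

```text
clock: 10.3
tool_pos: [0.5846, -0.2259, 0.1106]
eef_rot: [-0.071, 0.997, 0.001, -0.0]
contact_force: [-0.4, 1.7, 0.1]
opening: 0.003
finger_force: 0.0
```

Run:
```python
from h import *
snap('wrist','w4'); snap('side','s4'); print(r.get_state()['tool_pos'])
X,p=cloud('s4')
a=cv2.resize(cv2.imread('pics/w4.png'),(400,300)); b=cv2.resize(cv2.imread('pics/s4.png')[130:290,160:400],(450,300))[:,:400]
cv2.imwrite('pics/c4.png',np.hstack([a,b]))
for v in (223,224,226,228): print([np.round(X[v,u],4).tolist() for u in (287,290,293)])
```

```text
[ 0.58500952 -0.22389365  0.11116296]
[[0.5711, -0.113, 0.0634], [0.5776, -0.1159, 0.0643], [nan, nan, nan]]
[[0.5701, -0.1164, 0.0631], [0.5768, -0.1187, 0.0636], [0.583, -0.1222, 0.0651]]
[[0.567, -0.1273, 0.0656], [0.5741, -0.1276, 0.0647], [0.5811, -0.1286, 0.0642]]
[[0.5654, -0.133, 0.0643], [0.5728, -0.1324, 0.0626], [0.5783, -0.1377, 0.0655]]
```

View pics/c4.png

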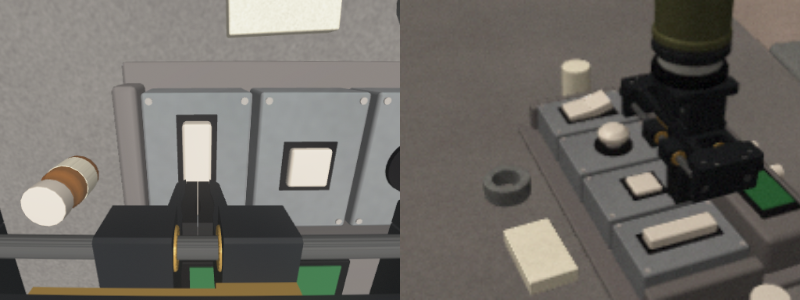

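The square key stays in (~65 mm) and the fingertips line up with the bar (col 197 in the wrist view). Press and hold.

step_arm --increments '[[[0, 0, -1.3], [0, 0, 0]], [[0, 0, -1], [0, 0, 0]], [[0, 0, -0.8], [0, 0, 0]], [[0, 0, -0.5], [0, 0, 0]], [[0, 0, -0.3], [0, 0, 0]], [[0, 0, -0.2], [0, 0, 0]], [[0, 0, -0.2], [0, 0, 0]], [[0, 0, -0.2], [0, 0, 0]], [[0, 0, -0.1], [0, 0, 0]], [[0, 0, 0], [0, 0, 0]]]'

```text
clock: 11.4
tool_pos: [0.5849, -0.2257, 0.0659]
eef_rot: [-0.071, 0.997, 0.0, -0.0]
contact_force: [-3.1, 1.7, 4.4]
opening: 0.002
finger_force: 2.2
```

step_arm --increments '[[[0, 0, -0.1], [0, 0, 0]], [[0, 0, 0], [0, 0, 0]], [[0, 0, 0], [0, 0, 0]], [[0, 0, 0], [0, 0, 0]], [[0, 0, 0], [0, 0, 0]], [[0, 0, 0], [0, 0, 0]], [[0, 0, 0], [0, 0, 0]], [[0, 0, 0], [0, 0, 0]], [[0, 0, 0], [0, 0, 0]], [[0, 0, 0], [0, 0, 0]]]'

```text
clock: 12.4
tool_pos: [0.585, -0.2258, 0.0655]
eef_rot: [-0.071, 0.997, -0.0, -0.0]
contact_force: [-3.7, 1.2, 9.0]
opening: 0.004
finger_force: 4.3
```

step_arm --increments '[[[0, 0, -0.1], [0, 0, 0]], [[0, 0, 0], [0, 0, 0]], [[0, 0, 0], [0, 0, 0]], [[0, 0, 0], [0, 0, 0]], [[0, 0, 0], [0, 0, 0]], [[0, 0, 0], [0, 0, 0]], [[0, 0, 0], [0, 0, 0]], [[0, 0, 0], [0, 0, 0]], [[0, 0, 0], [0, 0, 0]], [[0, 0, 0], [0, 0, 0]]]'

```text
clock: 13.4
tool_pos: [0.585, -0.2258, 0.0654]
eef_rot: [-0.071, 0.997, -0.0, -0.0]
contact_force: [-6.1, 2.0, 15.9]
opening: 0.006
finger_force: 7.5
```

step_arm --increments '[[[0, 0, 0], [0, 0, 0]], [[0, 0, 0], [0, 0, 0]], [[0, 0, 0], [0, 0, 0]], [[0, 0, 0], [0, 0, 0]], [[0, 0, 0], [0, 0, 0]], [[0, 0, 0], [0, 0, 0]], [[0, 0, 0], [0, 0, 0]], [[0, 0, 0], [0, 0, 0]], [[0, 0, 0], [0, 0, 0]], [[0, 0, 0], [0, 0, 0]]]'

```text
clock: 14.4
tool_pos: [0.585, -0.2257, 0.0654]
eef_rot: [-0.071, 0.997, -0.0, -0.0]
contact_force: [-5.6, 2.7, 14.7]
opening: 0.004
finger_force: 7.5
```

step_arm --increments '[[[0, 0, 0], [0, 0, 0]], [[0, 0, 0], [0, 0, 0]], [[0, 0, 0], [0, 0, 0]], [[0, 0, 0], [0, 0, 0]], [[0, 0, 1], [0, 0, 0]], [[0, 0, 2], [0, 0, 0]], [[0, 0, 3], [0, 0, 0]], [[0, 0, 3], [0, 0, 0]], [[0, 0, 3], [0, 0, 0]], [[0, 0, 0], [0, 0, 0]]]'

```text
clock: 15.4
tool_pos: [0.5886, -0.2268, 0.1881]
eef_rot: [-0.071, 0.997, -0.002, 0.005]
contact_force: [1.3, -0.3, 0.1]
opening: 0.007
finger_force: 0.0
```

step_arm --increments '[[[-2, 0, 0], [0, 0, 0]], [[-2, 0, 0], [0, 0, 0]], [[-2, 0, 0], [0, 0, 0]], [[-2, 0, 0], [0, 0, 0]], [[-2, 0, 0], [0, 0, 0]], [[0, 0, 0], [0, 0, 0]], [[0, 0, 0], [0, 0, 0]], [[0, 0, 0], [0, 0, 0]], [[0, 0, 0], [0, 0, 0]], [[0, 0, 0], [0, 0, 0]]]'

```text
clock: 16.4
tool_pos: [0.4859, -0.2257, 0.1836]
eef_rot: [-0.071, 0.997, 0.0, 0.0]
contact_force: [-0.1, -0.1, 0.2]
opening: 0.004
finger_force: 0.0
```

Run:
```python
from h import *
snap('side','s5'); snap('top','t5')
for f in ('s','t'):
    a,b=cloud(f+'1' if 0 else {'s':'side1','t':'top1'}[f])[0],cloud(f+'5')[0]
    pts=dict(bar=(312,253),sq=(290,226),stop=(274,202)) if f=='s' else dict(rock_lo=(226,182),rock_hi=(221,162),stop=(268,164),sq=(312,158),bar=(355,151),band=(160,169),jar=(412,127),tape=(256,230),pack=(328,220))
    for n,(u,v) in pts.items(): print(f,n,*[np.round(np.nanmedian(x[v-1:v+2,u-1:u+2].reshape(-1,3),0),4) for x in (a,b)])
a=cv2.imread('pics/t5.png')[60:260,130:440]; b=cv2.imread('pics/s5.png')[120:340,160:400]
cv2.imwrite('pics/c5.png',np.hstack([cv2.resize(a,(420,300)),cv2.resize(b,(330,300))]))
```

```text
s bar [ 0.5897 -0.2356  0.0702] [ 0.5903 -0.235   0.0694]
s sq [ 0.5716 -0.1355  0.0711] [ 0.5742 -0.127   0.0644]
s stop [ 0.556  -0.048   0.0838] [ 0.4876 -0.3116  0.2591]
t rock_lo [0.5195 0.059  0.078 ] [0.5202 0.0596 0.0681]
t rock_hi [0.5644 0.07   0.0691] [0.5637 0.0693 0.0773]
t stop [ 0.5559 -0.0324  0.0895] [ 0.556  -0.0325  0.0881]
t sq [ 0.5694 -0.1298  0.0719] [ 0.5701 -0.1309  0.0642]
t bar [ 0.5832 -0.225   0.0719] [ 0.583  -0.2248  0.0718]
t band [0.5525 0.2057 0.0601] [0.5523 0.2059 0.0618]
t jar [ 0.6338 -0.352   0.0744] [ 0.6339 -0.3518  0.0736]
t tape [ 0.4123 -0.0048  0.0251] [ 0.4124 -0.0048  0.0247]
t pack [ 0.432  -0.1706  0.0207] [ 0.4319 -0.1711  0.0182]
```

View pics/c5.png

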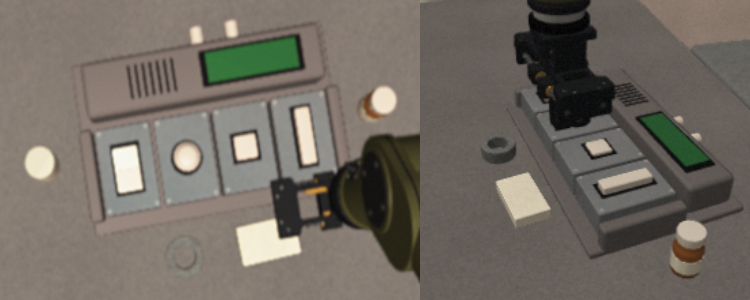

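The rocker is on, the square key is in (64 mm), the bar is up again (72 mm), the stop button has not moved, and the bystanders are where they were. The arm touches nothing.

```bash
python3 -c "
from plant import r
print(r.finish_job())"
```

```text
the job is handed in; nothing more can be done
None
```

The ventilator is started and the job handed in (no verdict returned): rocker fully on, square key latched in, bar key held down about 3 s and up again, stop button and all four bystanders untouched.

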